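# Load the connector tester and start it with the touch-free key

### The job

Start a test on the bench connector tester: with the shut fingertips, push the loaded pallet along its guide by its outer end until it is home against the stop, then press the raised contact bar gently down by its ball until it is fully down. Then start the tester by pointing at the touch-free run key, the one with the horseshoe guard: hold the tool point just above the middle of its lens for two seconds without touching it, and then draw the hand at least 15 cm away. Only push, do not grip or lift anything, and leave the other controls and the things lying about alone.

Things in the scene. Friction and masses are not known exactly. Their poses are not given: they have to be found in the camera images.
- tester: The bench tester, fixed: blue louvred housing with a dark steel deck, 210 (x) by 300 mm (y), deck 50 mm above the table. Origin under it at table height, z up, its +x away from the robot, +y to the robot's left; turned by up to 0.2 rad. On the deck, along its y at x = 0, runs the pallet guide. The contact bar is hinged on the far (+x) side. It stands up to 60 N of pressing.
- stop_face (a point): Centre of the stop block's face, on the deck at the guide's +y end: tester x 0, y +100, z 50 mm (block 22 mm high). The guide is two steel rails 8 mm high and wide, 46 mm apart inside, open at the -y end; the deck ends at y = -155 mm. The pallet is home when its inner end touches this face: its origin is then at tester y = +20 mm.
- pallet: The loaded pallet, loose in the guide, about 0.35 kg: aluminium plate 44 (x) by 160 mm (y), 12 mm thick, six black connectors 14 mm high on its inner (+y) half. Origin: centre of its underside, on the deck; its y runs along the guide towards the stop. It starts 50 to 85 mm short of the stop. Pushing it takes a few newtons; when the force climbs it is home.
- lug_face (a point): Where to push the pallet: middle of the outer face of its upright lug, 17 mm above the deck. The lug stands across the pallet's outer (-y) end, 44 mm wide, 12 mm thick, 34 mm high over the deck; its outer face is at pallet y = -80 mm. Push towards +y, fingertips above the rails (8 mm) and below the lug's top. Keep the tool point outside the lug: straddling it counts as gripping.
- bar (a joint): Angle of the contact bar (rad): 0 fully down and level, 0.5 to 0.85 raised at the start. The hinge axis is the tester's y through bar_hinge. Stiff hinge: it stays where it is left and needs about 2 to 6 N at the ball. It counts as down below 0.05 rad.
- bar_hinge (a point): Point on the contact bar's hinge axis, in the plane of the ball's swing: tester x +80, y +52.5, z 88 mm. The bar (90 mm wide along y, over the guide) reaches from here towards the robot; at angle q the ball's centre is 155 mm x cos q towards tester -x and 155 mm x sin q above this point.
- bar_ball (a point): Centre of the black ball, 28 mm across, on the 10 mm steel rod at the near end of the contact bar. Press on its top with the fingertips and follow its arc: it travels towards the robot while it goes down. With the bar down its centre is 88 mm above the table, 155 mm on the robot's side of the hinge.
- run_key: The touch-free run key: grey enclosure 70 x 70 mm, 46 mm high, fixed on a 6 mm mounting strip, a black round sensor (40 mm across, 6 mm high) on top and round it an upright aluminium horseshoe guard, 60 mm across, 12 mm higher than the lens, mouth towards the robot. One of three stations in a row (82 mm pitch) left of the tester, in any order. Origin mid underside. Must not be touched.
- run_lens (a point): Centre of the run key's glass lens, 59 mm above the table, z up. The key senses the tool point (TCP, between the finger pads, tips 19 mm beyond it) while it is within 15 mm of the lens's axis and 20 to 70 mm above the lens; 40 mm is a good height.
- step_key: The touch-free step key: the same enclosure and sensor, but without any guard. Do not touch it and do not point at it. Origin mid underside.
- step_lens (a point): Centre of the step key's glass lens, 59 mm above the table. Coming with the tool point within 45 mm of it sets it off.
- stop_button: The mushroom stop button, 42 mm across, on the third equal enclosure; its top is 79 mm above the enclosure's underside. Do not touch it. Origin mid underside.
- screwdriver: A screwdriver, about 200 mm long, lying on the table in front of the tester. Leave alone. Loose; origin at its underside.
- tape_roll: A small roll of tape, 64 mm across, 19 mm high, lying flat between the tester and the control stations. Leave alone. Loose; origin at its underside.
- parts_bin: An open white bin, 100 x 130 mm, 40 mm high, with spare connectors, right of the tester and nearer the robot. Leave alone. Loose; origin at its underside.
- jar: A small closed jar, 50 mm across, 62 mm high, just left of the tester, at its far corner. Leave alone. Loose; origin at its underside.
- calliper: A digital calliper about 200 mm long lying flat behind the tester. Leave alone. Loose; origin at its underside.
- spare_pallet: An empty spare pallet, the same size as the loaded one, lying on the table left of the control stations. Leave alone. Loose; origin at its underside.
Not all that is in view belongs to the job. Leave any green or red look-alike of the pallet alone.

How it is judged:
By the outcome, as a careful person would: the job done as asked, in the order asked, and still so for the second after the job is handed in, with the robot touching nothing.
It also fails if it takes over 61 s, if anything falls off the work surface, if the arm or the gripper's body presses on something with over 40 N, if the wrist force passes 120 N, or if a joint passes its speed limit or range.

### The arm

A 7-joint arm with a two-finger parallel gripper is mounted at the origin on the work surface. World frame = base frame: x ahead of the robot, y to its left, z up, the work surface at z = 0. Lengths are in mm, angles in rad, forces in N, time in s.
With the tool pointing down it reaches from about 350 to 900 mm from the base axis. Payload 19.9 kg.
Tool frame: the origin (TCP) lies between the finger pads, 19 mm behind the fingertips; this is the grasp point; z points along the fingers, y is the line along which they close (so a half turn about z gives the same grasp; the last joint's range is limited). The gripper opens to 85 mm and grips with 20 to 120 N. Pads are 22 mm wide; open, the fingers measure 114 mm over their backs; the gripper's body (76 mm by 85 mm) begins 54 mm behind the grasp point. The pads swing forward as they close: fully open they stand 13 mm farther back than shut.
Start: joints at [1.286, 0.417, -0.01, 1.614, 0.005, 1.111, -0.053], TCP at [150.261, -606.651, 249.96] pointing down, gripper open.
Joint ranges: [-2.81, 2.81], [-0.39, 2.02], [-1.27, 1.25], [0.06, 2.57], [-1.19, 4.33], [0.19, 2], [-2.82, 2.82]. Speed limits (rad/s): [1.89, 1.89, 2.39, 2.39, 3.01, 3.01, 3.01].

### API

Orientations are given as a unit quaternion [w, x, y, z].
In Python, from cell import env, get_image, get_calibration, finish_job gives the robot as it stands.
- The arm moves only by the tool carry_out, never from a script. Its argument "increments" is a list of rows, each a list of 3 entries, a list of its own where there are three numbers: the shift along the tool's x, y, z scaled (see below), then the turn, a rotation vector about the tool's x, y, z scaled (see below), then the closure, from 0 (fully open) to 1 (shut). A call has exactly 5 rows; each row shifts and turns the commanded pose from where the row before left it, along the tool's axes as they then stand; what a row does not reach is not made up. The controller multiplies each number of a shift by 2.5 cm and each number of a turn by 0.12 rad. A row lasts 1/12 s, in which the tool goes at most 41.7 mm and 7.16 degrees, less where a joint would pass 70% of its speed; a pose out of reach is approached as far as the arm can. A call with a number of a shift or a turn outside -1 to 1 is refused whole. A call with a gripper value outside its range is refused whole. The fingers move at their own pace and stop on an object; "newtons" is the grip in N (left out, the last holds). Time passes only in rows, so rows that do not move let the fingers close, or fill a call up. It gives the time, the measured TCP pose, the force, the opening and the grip force at its end, in the units of the state.
- env.state(): the state, without advancing time (a new reading comes with each control period).
- get_image(name): name is "side" or "top"; returns the picture (400x640x3 uint8, red, green, blue); there is no depth.
- get_calibration(name): a dict with "K" (3x3 intrinsics, pixels), "k1" (the pictures are not rectified: a ray, as slopes to the right and down, at radius r is drawn at 1 + k1 r^2 times it, then the intrinsics apply), "R" (3x3) and "t" (3): a world point X has camera coordinates R X + t. Camera axes: x right, y down, z forward; pixel columns grow to the right and rows downward; lengths in mm; the calibration is good to about 2 mm. A picture is of the moment at which its call begins. get_calibration takes no time and is no camera call.
- finish_job(): hands the job in; it is judged then, once.
The state is a dict: "time": time; "qpos": joint angles; "qvel": joint speeds; "joint_efforts": joint torques, N m; "position": TCP position; "eef_rot": TCP orientation; "wrist_force": force on the tool from outside, world axes, zero at the start; "moment": the same for the moment, N m; "width": finger opening in mm; "gripper_force": force on a finger pad.
Only numpy, scipy, OpenCV 4.12 (cv2) and the standard library are available. Lean on these libraries where they do the work, as an engineer would, in place of code of your own. Each camera call takes 0.05 s, during which the arm holds its last target. There are 200 camera calls.

## Working session

There is one attempt and no reset: what is moved stays moved. The work goes in short steps, Python scripts to look and compute and a tool call to move; the robot and the scene stay as the last step left them, time stands still between calls to the robot, and variables do not carry over. Pictures are saved under pics/ and viewed, at most 10 in all, crops included, and the job is handed in when it is done.

Besides the shell and the picture viewer there is one more tool, called after ">>>" as name(argument=value, ...) on one line, values as JSON. carry_out: Moves the arm, as the interface text tells. Shifts and turns lie within -1 to 1; 1 stands for 2.5 cm of shift or 0.12 rad of turn. Its arguments: {"type":"object","properties":{"increments":{"type":"array"},"newtons":{"type":"number"}},"required":["increments"]}

```bash
ls; mkdir -p pics
python3 - <<'E'
from cell import env,get_image,get_calibration
import cv2
for n in("side","top"):
    im=get_image(n); cv2.imwrite(f"pics/{n}0.png",im[:,:,::-1]); c=get_calibration(n); print(n,c)
print(env.state())
E
```

```text
pics
side {'K': array([[472.71886259,   0.        , 324.3485397 ],
       [  0.        , 472.71886259, 202.73426813],
       [  0.        ,   0.        ,   1.        ]]), 'k1': -0.005845446268326229, 'R': array([[-0.79528903, -0.60589529,  0.02015574],
       [-0.37223163,  0.46180323, -0.80509713],
       [ 0.47849658, -0.64778752, -0.59280044]]), 't': array([ 355.5362876 ,  267.64837013, 1191.34145363])}
top {'K': array([[484.52563826,   0.        , 318.85586283],
       [  0.        , 484.52563826, 200.64570986],
       [  0.        ,   0.        ,   1.        ]]), 'k1': -0.15083979088670674, 'R': array([[-0.00161292, -0.99999748,  0.00156216],
       [-0.98832069,  0.00135604, -0.15238231],
       [ 0.15237981, -0.00178969, -0.98832039]]), 't': array([ -37.43840068,  490.57885002, 1583.13629445])}
{'time': 0.1, 'qpos': array([ 1.2864862 ,  0.41791386, -0.01031888,  1.61411293,  0.00470633,
        1.11069892, -0.05295404]), 'qvel': array([ 9.11339766e-04, -2.02735234e-03, -1.34927325e-05, -2.65843963e-03,
       -7.91609317e-04,  5.81259816e-04, -1.65326956e-04]), 'joint_efforts': array([ 2.28297569e-03, -8.65833664e+01,  6.80464413e-01, -4.35644782e+01,
        1.91691628e-02,  4.86239267e-03, -1.17165732e-04]), 'position': array([ 150.19936503, -606.38220583,  249.42344931]), 'eef_rot': array([-5.43749882e-04,  9.92634984e-01,  1.21142402e-01, -1.09349344e-04]), 'wrist_force': array([0.43655947, 0.5902911 , 0.74214369]), 'moment': array([-0.05481372,  0.0022834 , -0.00866887]), 'gripper_force': 0.0, 'width': 85.05649332887255}
```

View pics/side0.png

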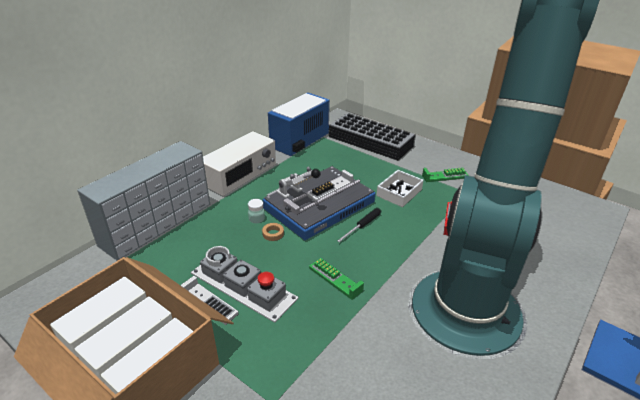

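View pics/top0.png

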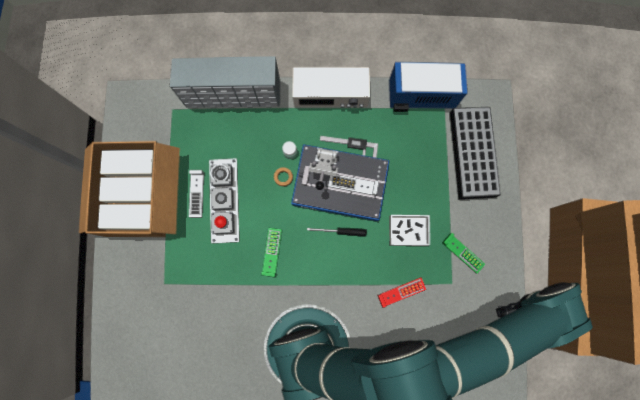

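The side view shows the tester near (320,200) with the bar ball at (316,173), and the horseshoe key at (216,258). In the top view:
- **Tester:** (341,182), with the loaded pallet at about (355,184) and the ball at about (320,186).
- **Stations:** run key with the horseshoe guard (221,172), plain step key (222,198), red stop button (222,222).
- **Pallet look-alikes:** green (271,252) and (463,252), red (402,292), spare (195,193). The aluminium one in the guide is the one I want.

Next is a close crop to check this.

Run:
```python
import cv2,numpy as np
t=cv2.imread("pics/top0.png");s=cv2.imread("pics/side0.png")
a=cv2.resize(t[135:230,285:395],(660,570),interpolation=cv2.INTER_CUBIC); cv2.imwrite("pics/ct.png",a)
b=cv2.resize(s[155:245,255:385],(780,540),interpolation=cv2.INTER_CUBIC); cv2.imwrite("pics/cs.png",b)
c=np.hstack([cv2.resize(t[150:245,180:260],(400,475),interpolation=cv2.INTER_CUBIC),cv2.resize(s[240:310,190:270],(400,350),interpolation=cv2.INTER_CUBIC)[:, :].copy() if 0 else cv2.copyMakeBorder(cv2.resize(s[240:310,190:270],(400,350),interpolation=cv2.INTER_CUBIC),0,125,0,0,cv2.BORDER_CONSTANT)]); cv2.imwrite("pics/ck.png",c)
```

```text
(no output)
```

View pics/ct.png

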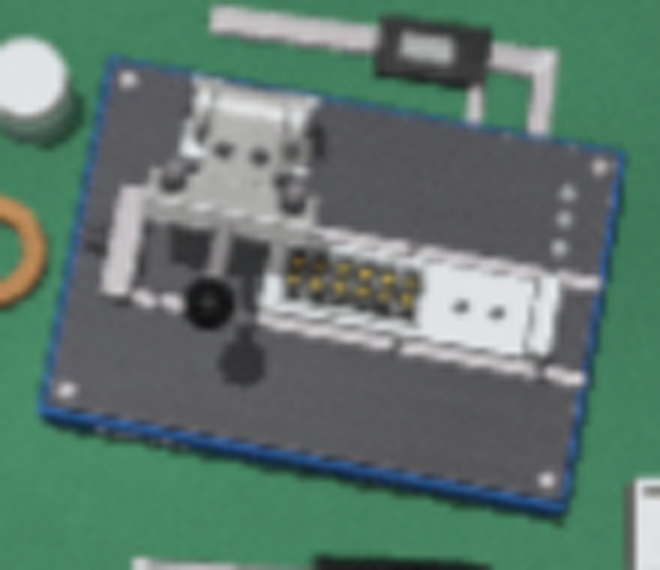

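View pics/cs.png

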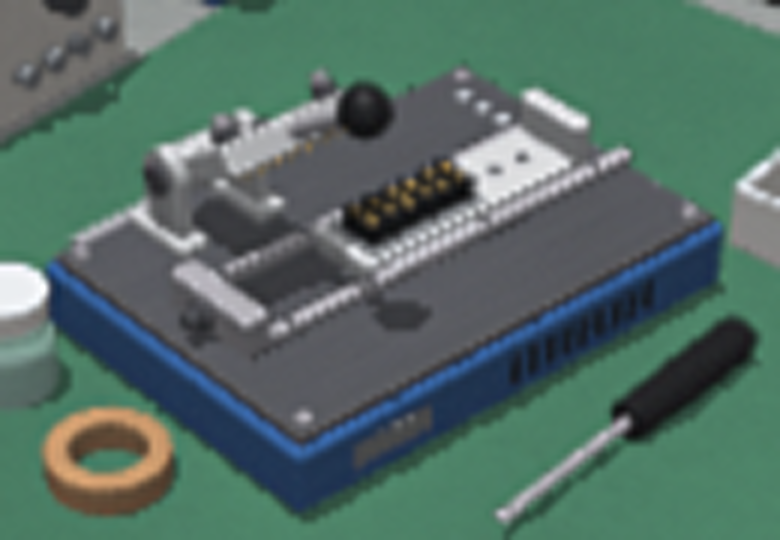

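View pics/ck.png

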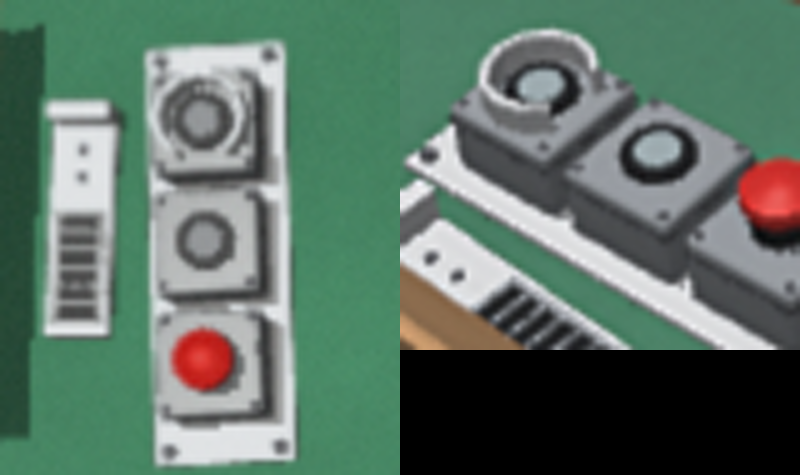

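The crops confirm the choice. The aluminium pallet with gold-pinned connectors is in the guide, with its lug at crop (550,315) in the top view. The bar ball is at (209,303) top and (365,110) side. The run key with the horseshoe is the far station, lens at (201,120) top and (141,86) side.

```bash
cat > h.py <<'E'
import numpy as np,cv2
from cell import env,get_image,get_calibration
def ray(n,p):
    c=get_calibration(n);d=(np.array(p,float)-c["K"][:2,2])/c["K"][0,0]
    u=d.copy()
    for _ in range(20): u=d/(1+c["k1"]*(u@u))
    R=np.array(c["R"]); return -R.T@c["t"],R.T@np.array([*u,1])
def plane(n,p,z):
    o,d=ray(n,p); return o+d*(z-o[2])/d[2]
def tri(pt,ps):
    a,u=ray("top",pt);b,v=ray("side",ps)
    k=np.linalg.lstsq(np.c_[u,-v],b-a,rcond=None)[0]
    return (a+u*k[0]+b+v*k[1])/2,np.linalg.norm(a+u*k[0]-b-v*k[1])
def px(u,s,o): return (np.array(u)+.5)/s-.5+np.array(o)
T=lambda u:px(u,6,(285,135)); S=lambda u:px(u,6,(255,155))
E
python3 - <<'E'
from h import *
np.set_printoptions(precision=1,suppress=True)
st=[(128,78),(600,165),(547,480),(66,389)]; ss=[(80,250),(462,75),(690,210),(303,417)]
P=[plane("top",T(u),50) for u in st];Q=[plane("side",S(u),50) for u in ss]
for p,q in zip(P,Q): print(p,q)
for W in (P,Q):
    W=np.array(W);c=W.mean(0); print("c",c,"yaw",np.arctan2(*(-(W[0]-W[1]+W[3]-W[2])[[0,1]]*[1,-1])), np.arctan2(*(W[0]+W[1]-W[2]-W[3])[[1,0]]), np.linalg.norm(W[0]-W[1]),np.linalg.norm(W[0]-W[3]))
print("deck corners",[plane("top",T(u),50)[:2] for u in [(110,60),(623,152),(567,503),(42,407)]])
print("ball",tri(T((209,303)),S((365,110))))
print("lug top",[plane("top",T(u),84)[:2] for u in [(557,280),(547,352)]],[plane("side",S(u),84)[:2] for u in [(525,92),(588,125)]])
print("run",tri(px((201,120),5,(180,150)),px((141,86),5,(190,240))),plane("top",px((201,120),5,(180,150)),59))
print("step",tri(px((205,240),5,(180,150)),px((257,151),5,(190,240))))
E
```

```text
[670.3   5.3  50. ] [668.6   2.5  50. ]
[ 620.  -260.1   50. ] [ 616.1 -261.3   50. ]
[ 441.6 -226.5   50. ] [ 440.  -229.3   50. ]
[492.9  39.1  50. ] [490.4  37.1  50. ]
c [ 556.2 -110.5   50. ] yaw -0.1888973129168155 -0.18726022105105788 270.184247227887 180.63154321929352
c [ 553.8 -112.8   50. ] yaw -0.1915097715932157 -0.1856515943600865 268.9969417766961 181.4945940180269
deck corners [array([680.8,  15.5]), array([ 627.5, -273.3]), array([ 428.8, -237.4]), array([482.8,  52.4])]
ball (array([516.2, -40.4, 177.4]), np.float64(2.5467954835280073))
lug top [array([ 547.4, -230.1]), array([ 507.5, -223.8])] [array([ 547.4, -224.8]), array([ 501.8, -219.3])]
run (array([579.1, 293.5,  56.5]), np.float64(2.0758423226352205)) [579.4 293.7  59. ]
step (array([497.9, 288.7,  54.8]), np.float64(1.7152121035229402))
```

Run:
```python
from h import *
np.set_printoptions(precision=1,suppress=True)
c=np.array([555,-111.6]);s=-.188;A=np.array([[np.cos(s),np.sin(s)],[-np.sin(s),np.cos(s)]])
L=lambda p:A@(np.array(p)[:2]-c)
f=lambda n,u,z:L(plane(n,(T if n=="top" else S)(u),z))
print("stop face top",f("top",(147,190),72),f("top",(132,296),72),"side",f("side",(210,262),72),f("side",(268,310),72))
print("rail ends",f("top",(600,284),58),f("top",(583,379),58),"lug",f("top",(557,280),84),f("top",(547,352),84),f("side",(525,92),84),f("side",(588,125),84))
print("ball",f("top",(209,303),177),f("top",(209,303),170),f("side",(365,110),170),f("side",(365,110),177))
print("corners",[f("top",u,50) for u in [(110,60),(623,152),(567,503),(42,407)]])
print("near-left edge table z0 side",f("side",(300,515),0), f("side",(300,450),50),f("side",(722,235),50),f("side",(50,265),50))
# refine ball centre by mask
for n in("top","side"):
    im=cv2.imread(f"pics/{n}0.png");g=im.max(2)
    x0,y0=((312,178) if n=="top" else (308,164))
    m=(g[y0:y0+18,x0:x0+18]<45).astype(np.uint8)
    k,l,stt,ce=cv2.connectedComponentsWithStats(m);i=1+stt[1:,4].argmax();print(n,ce[i]+[x0,y0],stt[i])
```

```text
stop face top [ 25.  112.3] [-35.  109.2] side [ 13.9 107. ] [-36.4 110.4]
rail ends [  22.6 -144. ] [ -31.9 -143.5] lug [  14.7 -117.8] [ -25.7 -119.1] [  13.7 -112.6] [ -32.1 -115.8]
ball [-50.4  63.6] [-49.1  63.8] [-43.9  54.4] [-52.1  61.6]
corners [array([ 99.8, 148.4]), array([ 101.5, -145.3]), array([-100.4, -147.1]), array([-101.6,  147.6])]
near-left edge table z0 side [-101.3  144.6] [-109.5  151.2] [-118.  -133.3] [ 89.5 153.1]
top [319.5 185.5] [ 4  4  8  8 46]
side [315.5 173.9] [ 4  6  8  8 45]
```

```bash
cat >> h.py <<'E'
O=np.array([551.8,-101.8]);YAW=-.188
def tl(p):
    c,s=np.cos(YAW),np.sin(YAW);d=np.array(p)[:2]-O
    return np.array([c*d[0]+s*d[1],-s*d[0]+c*d[1],*np.array(p)[2:]])
def show():
    from scipy.spatial.transform import Rotation as R
    s=env.state();np.set_printoptions(precision=2,suppress=True)
    M=R.from_quat(np.r_[s["eef_rot"][1:],s["eef_rot"][0]]).as_matrix()
    print(s["time"],"tester",tl(s["position"]),"F",tl(np.r_[s["wrist_force"][:2]+O,s["wrist_force"][2]]),"yawerr",np.arctan2(M[1,0],M[0,0])-YAW,"z",M[:,2],"w",s["width"])
E
python3 -c "
from h import *
show()
for n,p,z in (('run',(579.2,293.6,59),0),('bin',plane('top',(410,230),40),0)): print(n,p,tl(p))"
```

```text
0.1 tester [-300.22 -570.75  249.42] F [0.32 0.66 0.74] yawerr 0.4308814441809116 z [-0.  0. -1.] w 85.05649332887255
run (579.2, 293.6, 59) [-46.98 393.55  59.  ]
bin [ 390.84 -341.5    40.  ] [-113.32 -265.56   40.  ]
```

>>> carry_out(increments=[[[0,0,0],[0,0,0.9],1],[[0,0,0],[0,0,0.9],1],[[0,0,0],[0,0,0.9],1],[[0,0,0],[0,0,0.9],1],[[0,0,0],[0,0,0],1]], newtons=60)

```text
time: 0.52
position: [150.3, -606.5, 249.6]
eef_rot: [-0.0, 0.995, -0.097, -0.0]
wrist_force: [-0.5, 0.3, -0.1]
width: 25.5
gripper_force: 0.0
```

```bash
python3 -c "
from h import *
show()"
```

```text
0.5167 tester [-300.12 -570.82  249.63] F [-0.53  0.25 -0.08] yawerr -0.006679905295173649 z [-0.  0. -1.] w 25.49559220074108
```

>>> carry_out(increments=[[[0.6,-0.8,0],[0,0,0],1],[[0.6,-0.8,0],[0,0,0],1],[[0.6,-0.8,0],[0,0,0],1],[[0.6,-0.8,0],[0,0,0],1],[[0.6,-0.8,0],[0,0,0],1]])

```text
time: 0.93
position: [243.4, -521.5, 249.8]
eef_rot: [-0.0, 0.996, -0.092, -0.0]
wrist_force: [0.5, 0.0, 0.9]
width: 0.1
gripper_force: 0.0
```

>>> carry_out(increments=[[[0.6,-0.8,0],[0,0,0],1],[[0.6,-0.8,0],[0,0,0],1],[[0.6,-0.8,0],[0,0,0],1],[[0.6,-0.8,0],[0,0,0],1],[[0.6,-0.8,0],[0,0,0],1]])

```text
time: 1.35
position: [335.9, -437.4, 249.9]
eef_rot: [-0.0, 0.996, -0.092, -0.0]
wrist_force: [0.4, -0.5, -0.7]
width: -0.1
gripper_force: 0.0
```

>>> carry_out(increments=[[[0.6,-0.8,0],[0,0,0],1],[[0.6,-0.8,0],[0,0,0],1],[[0.6,-0.8,0],[0,0,0],1],[[0.6,-0.8,0],[0,0,0],1],[[0.6,-0.8,0],[0,0,0],1]])

```text
time: 1.77
position: [428.4, -353.3, 249.9]
eef_rot: [-0.0, 0.996, -0.092, -0.0]
wrist_force: [-0.2, 0.0, 0.3]
width: 0.2
gripper_force: 0.0
```

>>> carry_out(increments=[[[0.6,-0.7,0],[0,0,0],1],[[0.6,-0.7,0],[0,0,0],1],[[0.6,-0.7,0],[0,0,0],1],[[0.6,-0.7,0],[0,0,0],1],[[0,0,0],[0,0,0],1]])

```text
time: 2.18
position: [502.9, -293.1, 249.7]
eef_rot: [-0.001, 0.996, -0.09, 0.0]
wrist_force: [-0.4, 1.2, 1.3]
width: 0.3
gripper_force: 0.0
```

```bash
python3 -c "
from h import *
show()"
```

```text
2.1833 tester [ -12.3  -197.07  249.72] F [-0.67  1.14  1.31] yawerr 0.008030379845089086 z [ 0.  0. -1.] w 0.2932087395278886
```

>>> carry_out(increments=[[[0.25,0,0.9],[0,0,0],1],[[0.25,0,0.9],[0,0,0],1],[[0,0,0.9],[0,0,0],1],[[0,0,0.9],[0,0,0],1],[[0,0,0.9],[0,0,0],1]])

```text
time: 2.6
position: [511.7, -299.3, 136.3]
eef_rot: [-0.0, 0.996, -0.093, -0.0]
wrist_force: [-0.1, -1.2, -0.4]
width: -0.0
gripper_force: 0.0
```

>>> carry_out(increments=[[[0,0,0.8],[0,0,-0.05],1],[[0,0,0.8],[0,0,0],1],[[0,0,0.4],[0,0,0],1],[[0,0,0],[0,0,0],1],[[0,0,0],[0,0,0],1]])

```text
time: 3.02
position: [512.0, -299.3, 87.7]
eef_rot: [-0.0, 0.996, -0.091, -0.0]
wrist_force: [0.9, -0.2, 1.1]
width: 0.3
gripper_force: 0.0
```

```bash
python3 -c "
from h import *
for n in ('side','top'): cv2.imwrite(f'pics/{n}1.png',get_image(n)[:,:,::-1])
show()
a=cv2.imread('pics/side1.png')[130:230,270:400];b=cv2.imread('pics/top1.png')[135:230,300:430]
cv2.imwrite('pics/v1.png',np.vstack([cv2.resize(a,(390,300)),cv2.resize(b,(390,285))]))"
```

```text
3.1167 tester [  -1.57 -201.63   88.69] F [0.43 0.15 0.28] yawerr 0.005525334864518033 z [ 0. -0. -1.] w -0.11578136136216388
```

View pics/v1.png

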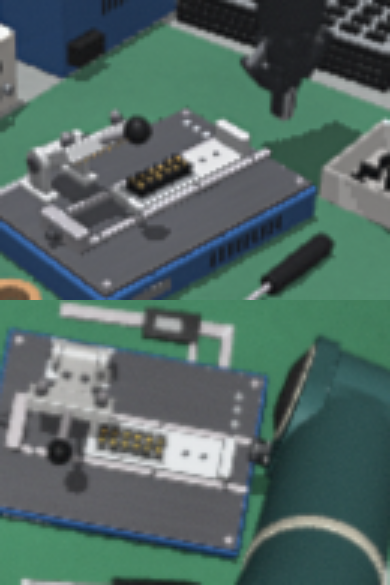

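The view shows the shut fingertips on the guide's line outside the lug: side tip at crop (285,110), top lug at (228,458).

>>> carry_out(increments=[[[0,-0.5,0.2],[0,0,-0.04],1],[[0,-0.5,0],[0,0,0],1],[[0,-0.5,0],[0,0,0],1],[[0,-0.3,0],[0,0,0],1],[[0,0,0],[0,0,0],1]])

```text
time: 3.53
position: [521.0, -252.2, 82.8]
eef_rot: [-0.0, 0.996, -0.087, 0.0]
wrist_force: [0.5, -0.6, 0.7]
width: -0.1
gripper_force: 0.0
```

>>> carry_out(increments=[[[0,-0.25,0],[0,0,0],1],[[0,-0.25,0],[0,0,0],1],[[0,-0.25,0],[0,0,0],1],[[0,-0.25,0],[0,0,0],1],[[0,-0.25,0],[0,0,0],1]])

```text
time: 3.95
position: [525.7, -224.0, 82.6]
eef_rot: [0.0, 0.996, -0.089, 0.0]
wrist_force: [0.2, -2.3, 1.2]
width: 0.1
gripper_force: 1.4
```

```bash
python3 -c "
from h import *
show()"
```

```text
3.95 tester [  -2.82 -124.88   82.56] F [ 0.59 -2.22  1.18] yawerr 0.009136575920821038 z [ 0. -0. -1.] w 0.08496941789057848
```

>>> carry_out(increments=[[[0.05,-0.2,0],[0,0,0],1],[[0.05,-0.2,0],[0,0,0],1],[[0,-0.2,0],[0,0,0],1],[[0,-0.2,0],[0,0,0],1],[[0,-0.2,0],[0,0,0],1]])

```text
time: 4.37
position: [532.7, -199.5, 82.4]
eef_rot: [-0.0, 0.996, -0.089, 0.0]
wrist_force: [-0.3, -1.3, 0.4]
width: -0.3
gripper_force: 1.0
```

>>> carry_out(increments=[[[0,-0.15,0],[0,0,0],1],[[0,-0.15,0],[0,0,0],1],[[0,-0.15,0],[0,0,0],1],[[0,-0.1,0],[0,0,0],1],[[0,-0.1,0],[0,0,0],1]])

```text
time: 4.78
position: [535.4, -183.7, 82.4]
eef_rot: [-0.0, 0.996, -0.089, -0.0]
wrist_force: [-0.4, -2.2, -0.9]
width: 0.3
gripper_force: 0.8
```

```bash
python3 -c "
from h import *
show()"
```

```text
4.7833 tester [ -0.78 -83.56  82.41] F [-0.01 -2.27 -0.91] yawerr 0.009621702889303085 z [-0.  0. -1.] w 0.3089176350390512
```

Expect home near y ≈ -74.

>>> carry_out(increments=[[[0,-0.08,0],[0,0,0],1],[[0,-0.08,0],[0,0,0],1],[[0,-0.08,0],[0,0,0],1],[[0,-0.04,0],[0,0,0],1],[[0,0,0],[0,0,0],1]])

```text
time: 5.2
position: [536.7, -176.8, 82.5]
eef_rot: [-0.0, 0.996, -0.089, -0.0]
wrist_force: [0.5, 0.1, -0.3]
width: 0.1
gripper_force: 0.0
```

>>> carry_out(increments=[[[0,-0.06,0],[0,0,0],1],[[0,-0.06,0],[0,0,0],1],[[0,-0.04,0],[0,0,0],1],[[0,0,0],[0,0,0],1],[[0,0,0],[0,0,0],1]])

```text
time: 5.62
position: [537.3, -173.1, 82.5]
eef_rot: [-0.0, 0.996, -0.089, -0.0]
wrist_force: [-0.2, -1.3, 0.6]
width: 0.1
gripper_force: 0.7
```

```bash
python3 -c "
from h import *
show()"
```

```text
5.6167 tester [ -0.87 -72.79  82.47] F [ 0.03 -1.35  0.55] yawerr 0.009664238557442972 z [-0.  0. -1.] w 0.10194404188888248
```

>>> carry_out(increments=[[[0,-0.06,0],[0,0,0],1],[[0,-0.06,0],[0,0,0],1],[[0,-0.06,0],[0,0,0],1],[[0,-0.02,0],[0,0,0],1],[[0,0,0],[0,0,0],1]])

```text
time: 6.03
position: [537.1, -172.5, 82.6]
eef_rot: [0.002, 0.996, -0.091, -0.0]
wrist_force: [-5.7, -24.0, 1.5]
width: -0.1
gripper_force: 12.4
```

>>> carry_out(increments=[[[0,-0.06,0],[0,0,0],1],[[0,-0.06,0],[0,0,0],1],[[0,-0.02,0],[0,0,0],1],[[0,0,0],[0,0,0],1],[[0,0,0],[0,0,0],1]])

```text
time: 6.45
position: [537.1, -172.1, 82.8]
eef_rot: [0.004, 0.996, -0.092, -0.0]
wrist_force: [-9.6, -39.8, 4.0]
width: -0.3
gripper_force: 20.7
```

Home: the force climbed to 40 N. Backing off, then up.

>>> carry_out(increments=[[[0,0.4,0],[0,0,0],1],[[0,0.5,0],[0,0,0],1],[[0,0.6,0],[0,0,0],1],[[0,0.5,0],[0,0,0],1],[[0,0,-0.5],[0,0,0],1]])

```text
time: 6.87
position: [528.2, -216.4, 93.4]
eef_rot: [-0.0, 0.996, -0.09, -0.002]
wrist_force: [-1.7, -0.1, -0.4]
width: 0.1
gripper_force: 0.0
```

>>> carry_out(increments=[[[0,0,-1],[0,0,0],1],[[0,0,-1],[0,0,0],1],[[0,0,-1],[0,0,0],1],[[0,0,-1],[0,0,0],1],[[0,0,-1],[0,0,0],1]])

```text
time: 7.28
position: [530.0, -213.4, 221.9]
eef_rot: [-0.0, 0.996, -0.089, 0.0]
wrist_force: [-0.6, -0.1, 0.7]
width: 0.2
gripper_force: 0.0
```

>>> carry_out(increments=[[[0,0,-0.8],[0,0,0],1],[[0,0,-0.4],[0,0,0],1],[[0,0,0],[0,0,0],1],[[0,0,0],[0,0,0],1],[[0,0,0],[0,0,0],1]])

```text
time: 7.7
position: [529.5, -213.7, 248.8]
eef_rot: [-0.0, 0.996, -0.089, -0.001]
wrist_force: [-0.7, -0.9, 0.3]
width: 0.1
gripper_force: 0.0
```

Run:
```python
from h import *
for n in ('side','top'): cv2.imwrite(f'pics/{n}2.png',get_image(n)[:,:,::-1])
show()
a=cv2.imread('pics/side2.png')[150:250,250:390];b=cv2.imread('pics/top2.png')[135:230,280:420]
cv2.imwrite('pics/v2.png',np.vstack([cv2.resize(a,(420,300)),cv2.resize(b,(420,285))]))
# ball by mask
p={}
for n,(x0,y0) in (("top",(312,178)),("side",(308,164))):
    g=cv2.imread(f"pics/{n}2.png").max(2)
    m=(g[y0:y0+18,x0:x0+18]<45).astype(np.uint8)
    k,l,s,ce=cv2.connectedComponentsWithStats(m);i=1+s[1:,4].argmax();p[n]=ce[i]+[x0,y0];print(n,p[n],s[i])
b,e=tri(p["top"],p["side"]);print(b,e,tl(b))
```

```text
7.8 tester [  -0.92 -114.16  248.72] F [-0.35 -0.27 -0.18] yawerr 0.00975599829357321 z [-0.  0. -1.] w 0.018299775400790873
top [319.61 185.37] [ 4  4  8  8 46]
side [315.48 173.89] [ 4  6  8  8 44]
[516.11 -40.89 173.86] 2.2025226362560404 [-46.45  53.16 173.86]
```

View pics/v2.png

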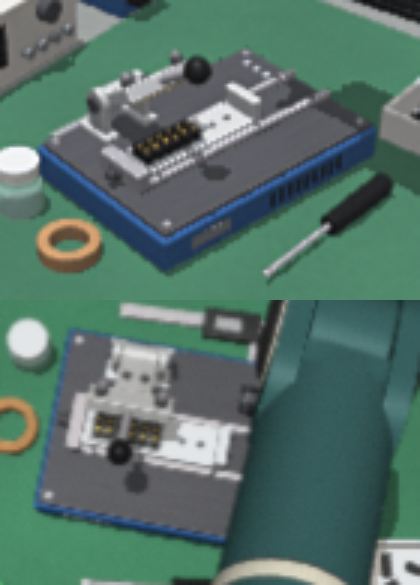

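The pallet's inner end now sits against the stop block (side view, crop (135,155)). The ball is at tester (-46, 53, 175), which agrees with the hinge geometry. Moving over it.

>>> carry_out(increments=[[[-0.25,-0.9,0],[0,0,-0.08],1],[[-0.25,-0.9,0],[0,0,0],1],[[-0.25,-0.9,0],[0,0,0],1],[[-0.25,-0.9,0],[0,0,0],1],[[-0.25,-0.9,0],[0,0,0],1]])

```text
time: 8.22
position: [517.8, -96.7, 249.1]
eef_rot: [-0.0, 0.996, -0.084, -0.001]
wrist_force: [0.3, 0.2, -0.3]
width: -0.0
gripper_force: 0.0
```

>>> carry_out(increments=[[[-0.3,-0.9,0],[0,0,0],1],[[-0.3,-0.9,0],[0,0,0],1],[[0,-0.4,0],[0,0,0],1],[[0,0,0.5],[0,0,0],1],[[0,0,0],[0,0,0],1]])

```text
time: 8.63
position: [512.1, -40.7, 235.5]
eef_rot: [-0.0, 0.996, -0.084, -0.001]
wrist_force: [-0.1, -0.2, -1.2]
width: 0.4
gripper_force: 0.0
```

```bash
python3 -c "
from h import *
show()
for n in (0,.1,.2,.3,.4,.5,.6): print(n,80-155*np.cos(n),88+155*np.sin(n)+33)"
```

```text
8.6333 tester [-50.46  52.6  235.5 ] F [-0.06 -0.18 -1.22] yawerr 0.020377308475971412 z [-0.  0. -1.] w 0.3989116956406356
0 -75.0 121.0
0.1 -74.225645618094 136.47417958025835
0.2 -71.91031956539246 151.7937462732345
0.3 -68.07715581446894 166.80563203250762
0.4 -62.76445407044719 181.35984305784083
0.5 -56.025297093007765 195.31095848365146
0.6 -47.927020311000135 208.51958337623049
```

>>> carry_out(increments=[[[0,0,0.4],[0,0,0.1],1],[[0,0,0.3],[0,0,0],1],[[0,0,0.3],[0,0,0],1],[[-0.05,0,0.2],[0,0,0],1],[[-0.05,0,0.2],[0,0,0],1]])

```text
time: 9.05
position: [509.8, -40.9, 201.8]
eef_rot: [-0.0, 0.996, -0.09, -0.001]
wrist_force: [-3.2, 0.3, 5.1]
width: -0.2
gripper_force: 2.6
```

>>> carry_out(increments=[[[-0.1,0,0.2],[0,0,0],1],[[-0.1,0,0.2],[0,0,0],1],[[-0.1,0,0.2],[0,0,0],1],[[-0.07,0,0.2],[0,0,0],1],[[-0.05,0,0.2],[0,0,0],1]])

```text
time: 9.47
position: [499.7, -38.8, 177.0]
eef_rot: [-0.0, 0.996, -0.09, -0.0]
wrist_force: [-1.5, 0.9, 2.7]
width: -0.1
gripper_force: 1.7
```

```bash
python3 -c "
from h import *
show()"
```

```text
9.4667 tester [-62.93  52.16 177.04] F [-1.66  0.57  2.73] yawerr 0.007156917666369833 z [-0.  0. -1.] w -0.06842281410905311
```

Following the arc; 177 → 152 (x -72) → about 127 (x -75).

>>> carry_out(increments=[[[-0.08,0,0.2],[0,0,0],1],[[-0.08,0,0.2],[0,0,0],1],[[-0.06,0,0.2],[0,0,0],1],[[-0.06,0,0.2],[0,0,0],1],[[-0.05,0,0.2],[0,0,0],1]])

```text
time: 9.88
position: [491.7, -37.3, 152.0]
eef_rot: [-0.0, 0.996, -0.09, -0.0]
wrist_force: [-0.8, 0.4, 2.6]
width: -0.1
gripper_force: 1.2
```

>>> carry_out(increments=[[[-0.04,0,0.2],[0,0,0],1],[[-0.04,0,0.2],[0,0,0],1],[[-0.02,0,0.2],[0,0,0],1],[[0,0,0.15],[0,0,0],1],[[0,0,0.1],[0,0,0],1]])

```text
time: 10.3
position: [489.3, -36.9, 130.7]
eef_rot: [-0.0, 0.996, -0.09, -0.0]
wrist_force: [-1.4, 0.4, 2.1]
width: -0.2
gripper_force: 1.0
```

```bash
python3 -c "
from h import *
show()"
```

```text
10.3 tester [-73.55  52.12 130.66] F [-1.46  0.16  2.11] yawerr 0.007210691691230897 z [-0.  0. -1.] w -0.1614751042601699
```

>>> carry_out(increments=[[[0,0,0.1],[0,0,0],1],[[0,0,0.1],[0,0,0],1],[[0,0,0.06],[0,0,0],1],[[0,0,0.06],[0,0,0],1],[[0,0,0],[0,0,0],1]])

```text
time: 10.72
position: [489.4, -36.9, 123.0]
eef_rot: [-0.0, 0.996, -0.09, -0.0]
wrist_force: [0.2, 0.0, 0.1]
width: 0.0
gripper_force: 0.1
```

>>> carry_out(increments=[[[0,0,0.05],[0,0,0],1],[[0,0,0.05],[0,0,0],1],[[0,0,0.04],[0,0,0],1],[[0,0,0],[0,0,0],1],[[0,0,0],[0,0,0],1]])

```text
time: 11.13
position: [489.5, -36.8, 120.2]
eef_rot: [0.0, 0.996, -0.09, 0.0]
wrist_force: [-4.6, 0.5, 12.0]
width: 0.2
gripper_force: 6.3
```

>>> carry_out(increments=[[[0,0,0.04],[0,0,0],1],[[0,0,0.03],[0,0,0],1],[[0,0,0],[0,0,0],1],[[0,0,0],[0,0,0],1],[[0,0,0],[0,0,0],1]])

```text
time: 11.55
position: [489.6, -36.8, 119.5]
eef_rot: [0.0, 0.996, -0.09, 0.0]
wrist_force: [-14.5, 1.7, 39.6]
width: 0.1
gripper_force: 19.9
```

Bar solidly on its stop. Lifting off and checking.

>>> carry_out(increments=[[[0,0,-0.3],[0,0,0],1],[[0,0,-0.6],[0,0,0],1],[[0,0,-1],[0,0,0],1],[[0,0,-1],[0,0,0],1],[[0,0,-1],[0,0,0],1]])

```text
time: 11.97
position: [489.3, -36.8, 216.5]
eef_rot: [-0.0, 0.996, -0.09, -0.0]
wrist_force: [-0.1, -0.1, -0.0]
width: -0.2
gripper_force: 0.0
```

>>> carry_out(increments=[[[0,-0.9,-0.3],[0,0,0],1],[[0,-0.9,0],[0,0,0],1],[[0.1,-0.9,0],[0,0,0],1],[[0.1,-0.9,0],[0,0,0],1],[[0.1,-0.9,0],[0,0,0],1]])

```text
time: 12.38
position: [517.3, 73.5, 223.1]
eef_rot: [-0.0, 0.996, -0.09, 0.0]
wrist_force: [0.8, -0.8, -0.1]
width: 0.2
gripper_force: 0.0
```

>>> carry_out(increments=[[[0.1,-0.9,0],[0,0,0],1],[[0.1,-0.9,0],[0,0,0],1],[[0.1,-0.9,0],[0,0,0],1],[[0.1,-0.9,0],[0,0,0],1],[[0.1,-0.9,0],[0,0,0],1]])

```text
time: 12.8
position: [549.8, 181.9, 222.9]
eef_rot: [-0.0, 0.996, -0.09, 0.0]
wrist_force: [0.6, -0.7, -0.7]
width: -0.1
gripper_force: 0.0
```

Run:
```python
from h import *
for n in ('side','top'): cv2.imwrite(f'pics/{n}3.png',get_image(n)[:,:,::-1])
show(); print("target d", tl((579.2,293.6,104))-tl(env.state()["position"]))
a=cv2.imread('pics/side3.png')[150:310,190:390];b=cv2.imread('pics/top3.png')[135:240,200:400]
cv2.imwrite('pics/v3.png',np.vstack([cv2.resize(a,(400,320)),cv2.resize(b,(500,262))[:,100:]]))
```

```text
12.9 tester [-55.65 280.9  222.78] F [-1.21 -0.71 -0.1 ] yawerr 0.011068679708644502 z [-0.  0. -1.] w -0.14411894836979722
target d [   8.66  112.65 -118.78]
```

View pics/v3.png

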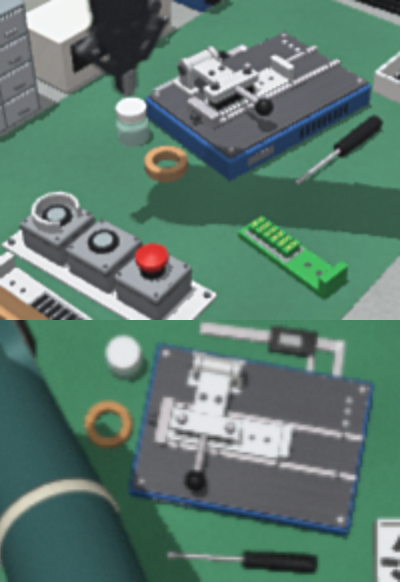

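The bar lies level with its ball low, at (264,106) in the side half. The pallet is home, and the run key with its horseshoe at (58,213) is clear. Going over the run key at height, then descending.

>>> carry_out(increments=[[[0.1,-0.9,0],[0,0,0],1],[[0.1,-0.9,0],[0,0,0],1],[[0.1,-0.9,0],[0,0,0],1],[[0,-0.9,0],[0,0,0],1],[[0,-0.9,0],[0,0,0],1]])

```text
time: 13.32
position: [577.5, 290.6, 222.8]
eef_rot: [0.0, 0.996, -0.091, 0.0]
wrist_force: [0.3, -0.4, -0.3]
width: 0.0
gripper_force: 0.0
```

>>> carry_out(increments=[[[0,0,0.5],[0,0,0],1],[[0,0,0.6],[0,0,0],1],[[0,0,0.6],[0,0,0],1],[[0,0,0.6],[0,0,0],1],[[0,0,0],[0,0,0],1]])

```text
time: 13.73
position: [576.0, 288.8, 162.3]
eef_rot: [0.001, 0.996, -0.09, -0.002]
wrist_force: [-0.4, -0.5, -0.0]
width: 0.1
gripper_force: 0.0
```

Run:
```python
from h import *
show(); print("target d", tl((579.2,293.6,104))-tl(env.state()["position"]))
```

```text
13.7333 tester [-49.2  388.24 162.34] F [-0.31 -0.53 -0.02] yawerr 0.0069100848093416045 z [-0. -0. -1.] w 0.1286984681267259
target d [  2.22   5.32 -58.34]
```

>>> carry_out(increments=[[[0.1,-0.2,0.3],[0,0,0],1],[[0,0,0.6],[0,0,0],1],[[0,0,0.6],[0,0,0],1],[[0,0,0.5],[0,0,0],1],[[0,0,0.3],[0,0,0],1]])

```text
time: 14.15
position: [580.5, 294.5, 106.9]
eef_rot: [0.0, 0.996, -0.09, -0.0]
wrist_force: [-0.0, -0.1, -0.1]
width: 0.1
gripper_force: 0.0
```

>>> carry_out(increments=[[[0,0,0],[0,0,0],1],[[0,0,0],[0,0,0],1],[[0,0,0],[0,0,0],1],[[0,0,0],[0,0,0],1],[[0,0,0],[0,0,0],1]])

```text
time: 14.57
position: [580.8, 294.8, 108.7]
eef_rot: [-0.0, 0.996, -0.09, 0.0]
wrist_force: [1.1, -0.3, 0.7]
width: 0.2
gripper_force: 0.0
```

>>> carry_out(increments=[[[0,0,0.2],[0,0,0],1],[[0,0,0],[0,0,0],1],[[0,0,0],[0,0,0],1],[[0,0,0],[0,0,0],1],[[0,0,0],[0,0,0],1]])

```text
time: 14.98
position: [580.5, 294.7, 103.0]
eef_rot: [-0.0, 0.996, -0.09, -0.0]
wrist_force: [-0.5, -0.5, -0.0]
width: -0.0
gripper_force: 0.0
```

>>> carry_out(increments=[[[0,0,0],[0,0,0],1],[[0,0,0],[0,0,0],1],[[0,0,0],[0,0,0],1],[[0,0,0],[0,0,0],1],[[0,0,0],[0,0,0],1]])

```text
time: 15.4
position: [580.5, 294.7, 103.0]
eef_rot: [-0.0, 0.996, -0.09, -0.0]
wrist_force: [-0.3, 0.2, 0.1]
width: 0.2
gripper_force: 0.0
```

>>> carry_out(increments=[[[0,0,0],[0,0,0],1],[[0,0,0],[0,0,0],1],[[0,0,0],[0,0,0],1],[[0,0,0],[0,0,0],1],[[0,0,0],[0,0,0],1]])

```text
time: 15.82
position: [580.5, 294.7, 103.0]
eef_rot: [-0.0, 0.996, -0.09, -0.0]
wrist_force: [-0.3, -0.3, 0.2]
width: -0.5
gripper_force: 0.0
```

>>> carry_out(increments=[[[0,0,0],[0,0,0],1],[[0,0,0],[0,0,0],1],[[0,0,0],[0,0,0],1],[[0,0,0],[0,0,0],1],[[0,0,0],[0,0,0],1]])

```text
time: 16.23
position: [580.5, 294.7, 103.0]
eef_rot: [-0.0, 0.996, -0.09, -0.0]
wrist_force: [-0.5, 0.4, -0.4]
width: 0.2
gripper_force: 0.0
```

>>> carry_out(increments=[[[0,0,0],[0,0,0],1],[[0,0,0],[0,0,0],1],[[0,0,0],[0,0,0],1],[[0,0,0],[0,0,0],1],[[0,0,0],[0,0,0],1]])

```text
time: 16.65
position: [580.5, 294.7, 103.0]
eef_rot: [-0.0, 0.996, -0.09, -0.0]
wrist_force: [0.1, -0.8, -0.4]
width: 0.2
gripper_force: 0.0
```

>>> carry_out(increments=[[[0,0,0],[0,0,0],1],[[0,0,0],[0,0,0],1],[[0,0,0],[0,0,0],1],[[0,0,0],[0,0,0],1],[[0,0,0],[0,0,0],1]])

```text
time: 17.07
position: [580.5, 294.7, 103.0]
eef_rot: [-0.0, 0.996, -0.09, -0.0]
wrist_force: [-0.6, -0.4, 0.4]
width: 0.1
gripper_force: 0.0
```

Run:
```python
from h import *
show()
a=get_image('side')[:,:,::-1]; cv2.imwrite('pics/side4.png',a)
cv2.imwrite('pics/v4.png',cv2.resize(a[170:310,150:290],(560,560),interpolation=cv2.INTER_CUBIC))
```

```text
17.0667 tester [-45.92 394.87 102.99] F [-0.56 -0.53  0.43] yawerr 0.007147428263027916 z [-0.  0. -1.] w 0.060158793451909054
```

View pics/v4.png

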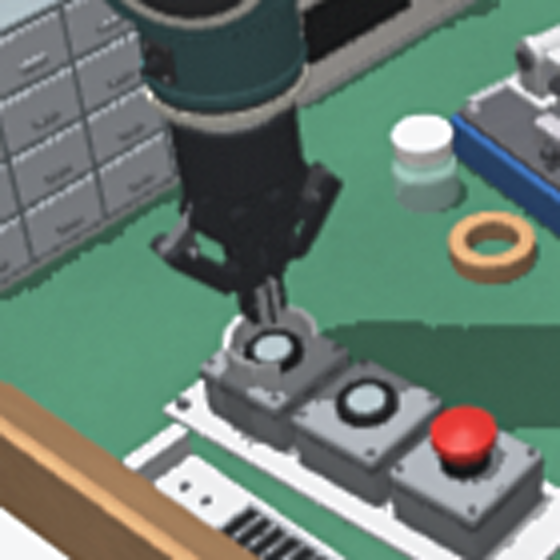

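The tips hover over the run key's lens (crop (270,320) above (273,350)) without contact, and have done so for about 2.9 s. Withdrawing straight up.

>>> carry_out(increments=[[[0,0,-0.6],[0,0,0],1],[[0,0,-1],[0,0,0],1],[[0,0,-1],[0,0,0],1],[[0,0,-1],[0,0,0],1],[[0,0,-1],[0,0,0],1]])

```text
time: 17.53
position: [580.3, 294.6, 219.2]
eef_rot: [-0.0, 0.996, -0.09, -0.0]
wrist_force: [0.4, -0.7, -0.4]
width: 0.0
gripper_force: 0.0
```

>>> carry_out(increments=[[[0,0.5,-1],[0,0,0],1],[[0,0.9,-1],[0,0,0],1],[[0,0.9,-1],[0,0,0],1],[[0,0.9,-0.5],[0,0,0],1],[[0,0.5,0],[0,0,0],1]])

```text
time: 17.95
position: [564.6, 201.7, 308.7]
eef_rot: [-0.001, 0.996, -0.091, 0.002]
wrist_force: [-0.0, -0.8, 0.4]
width: 0.0
gripper_force: 0.0
```

>>> carry_out(increments=[[[0,0,0],[0,0,0],1],[[0,0,0],[0,0,0],1],[[0,0,0],[0,0,0],1],[[0,0,0],[0,0,0],1],[[0,0,0],[0,0,0],1]])

```text
time: 18.37
position: [563.6, 204.6, 304.7]
eef_rot: [-0.0, 0.996, -0.09, -0.001]
wrist_force: [-0.0, 0.1, 0.1]
width: -0.1
gripper_force: 0.0
```

Run:
```python
from cell import finish_job
print(finish_job())
```

```text
the job is handed in; nothing more can be done
None
```

I handed the job in at about 18 s, with no verdict returned: the pallet is home against its stop, the contact bar is fully down, the tool point was held above the run key's lens for about 2.9 s without touching it, and the hand is now more than 20 cm away.

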